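# Take the spent filter cartridge out of its bayonet socket

### The job

The filter cartridge in the vacuum unit's bayonet socket is spent. Turn it counter-clockwise (seen from above) by its long handle, past the click, until it reaches its end stop and springs up, without forcing it; then lift it straight out and stand it gently upright in the empty steel tray. Leave the spare cartridge, the tube rack and the bottle where they stand.

Things in the scene. Friction and masses are not known exactly. Their poses are not given: they have to be found in the camera images.
- unit: vacuum unit, fixed: white box 200 (x) x 180 (y) x 85 mm high; a grey collar, 108 mm in diameter, rises 12 mm above its flat top and surrounds the bayonet socket, a vertical bore 60 mm wide. Origin: centre of the underside, on the socket's axis; z up. The steel bayonet ring is hidden in the collar and clocked differently on each unit, so where the cartridge lets go cannot be seen.
- socket (a point): socket mouth, on its axis at the collar's top. From its start the cartridge turns 45 to 96 deg counter-clockwise to a rigid end stop. From about 45 to 25 deg before it two spring plungers resist (the click: 8 to 20 N at the handle's end, then it snaps on; otherwise 1 to 4 N). In the last 5 deg it is free and a spring lifts it 8 mm; pressed hard on the stop it may stick until let go.
- cartridge: spent filter cartridge in the socket, 0.25 to 0.42 kg, 102 mm tall: white round body 56 mm in diameter, 70 mm tall, with two lugs (76 mm across, at 50 to 58 mm height), grey flange 84 mm in diameter at 70 to 76 mm, bar handle on top. Origin: centre of the underside; z up, x along the handle. Locked, it is 29 mm above the deck; it must rise 68 mm to clear the collar. 2 mm of play all round.
- cartridge_grip (a point): middle of the spent cartridge's handle, 92 mm above its underside. The handle is an upright straight bar 136 mm long (along the cartridge's x), 14 mm thick, at 76 to 102 mm height (105 to 131 mm above the deck when locked); it overhangs the flange by 26 mm at both ends, which are alike.
- tray: empty stainless tray, fixed, 160 (x) x 190 (y) x 28 mm high, walls and floor about 4 mm. Origin: centre of its underside; z up.
- spare: spare filter cartridge, same shape as the spent one, standing loose on the deck; origin: centre of the underside, x along its handle. A bystander.
- rack: grey tube rack with capped tubes, 85 x 125 x 82 mm, loose; origin: centre of the underside. A bystander.
- bottle: amber bottle, 72 mm in diameter, 135 mm tall, loose; origin: centre of the underside. A bystander.
There are look-alikes about, which are no part of the job. What is shaped like the cartridge but blue or pink is not meant.

How it is judged:
On the way, in this order (a step that is already met when the one before it is completed fails the run):
1. the cartridge is unlocked: it has sprung up at least 5 mm in its socket (z of cartridge in the frame of unit above 0.034 m and horizontal distance between cartridge and unit below 0.01 m), for 0.1 s.
2. the cartridge is lifted clear of the socket (z of cartridge in the frame of unit above 0.097 m), for 0.1 s.
At the end, for the whole second after the job is handed in: the spent cartridge stands released and at rest on the tray's floor, upright within 6 degrees, wholly inside its walls (x of cartridge in the frame of tray between -0.05 and 0.05 m and y of cartridge in the frame of tray between -0.065 and 0.065 m and z of cartridge in the frame of tray below 0.012 m and angle between cartridge's own z axis and vertical below 0.1 rad and linear speed of cartridge below 0.02 m/s and angular speed of cartridge below 0.2 rad/s); the robot touches nothing.
It fails at once if the cartridge is forced in its socket (more than 150 N of contact force in all between cartridge and unit, about 40 N pushed at the end of the handle) (contact force between cartridge and unit above 150 N).
It fails at once if the cartridge is dropped or banged into the tray (more than 100 N) (contact force between cartridge and tray above 100 N).
It fails at once if the spare cartridge, the rack or the bottle is moved by more than 20 mm or tipped (distance of any of spare, rack, bottle from where it was at the start of the episode above 0.02 m or angle between any of spare, rack, bottle's own z axis and vertical above 0.3 rad).
It also fails if it takes over 72 s, if anything falls off the work surface, if the arm or the gripper's body presses on something with over 40 N, if the wrist force passes 120 N, or if a joint passes its speed limit or range.

### The arm

A 7-joint arm with a two-finger parallel gripper is mounted at the origin on the work surface. World frame = base frame: x ahead of the robot, y to its left, z up, the work surface at z = 0. Lengths are in m, angles in rad, forces in N, time in s.
With the tool pointing down it reaches from about 0.4 to 0.9 m from the base axis. Payload 5.5 kg.
Tool frame: the origin (TCP) lies at the very end of the fingers, on their centre line; the grasp point (between the pads) lies 19 mm behind it; z points along the fingers, y is the direction in which the jaws open and shut (so a half turn about z gives the same grasp; the last joint's range is limited). The gripper opens to 92 mm and grips with 3 to 60 N. Pads are 19 mm wide; open, the fingers measure 130 mm over their backs; the gripper's body (75 mm by 190 mm) begins 47 mm behind the grasp point.
Start: joints at [-0.874, 0.501, -0.427, 1.55, 0.221, 1.138, -0.21], TCP at [0.273, 0.59, 0.227] pointing down, gripper open.
Joint ranges: [-2.88, 2.88], [-0.31, 2.03], [-1.54, 1.56], [0.2, 2.42], [-1.41, 4.55], [0.19, 2.02], [-2.57, 2.57]. Speed limits (rad/s): [2.57, 2.57, 3.14, 3.14, 3.14, 3.14, 3.14].

### API

Orientations are given as a 3x3 rotation matrix whose columns are the frame's x, y, z axes.
In Python, from workcell import manip, vision, order gives the robot as it stands.
- The arm moves only by the tool play_rows, never from a script. Its argument "targets" is a list of rows, each a list of 7 numbers: the opening, from -1 (shut) to 1 (fully open), then the shift along the world's x, y, z each as a share of 25 cm, from -1 to 1, then the turn, a rotation vector about the world's x, y, z each as a share of 180 degrees, from -1 to 1. In form: [[grip, x, y, z, wx, wy, wz], ...]. A call has 1 to 8 rows; each row is the pose to reach, as a shift and turn from the pose commanded when the call began, turning the shorter way round; what a row does not reach only later rows make up. A row lasts 1/10 s, in which the tool goes at most 50 mm and 8.59 degrees, less where a joint would pass 70% of its speed; a pose out of reach is approached as far as the arm can. A call with a number of a shift or a turn outside -1 to 1 is refused whole. A call with a gripper value outside its range is refused whole. The fingers move at their own pace and stop on an object; "force" is the grip in N (left out, the last holds). Time passes only in rows, so rows that repeat a pose let the fingers close. It gives the time, the measured TCP pose, the force and the opening at its end, in the units of the state.
- manip.get_state(): the state, without advancing time (a new reading comes with each control period).
- vision.camera(name): name is "side" or "top"; returns the picture (400x640x3 uint8, red, green, blue); there is no depth.
- vision.calibration(name): a dict with "camera_matrix" (3x3 intrinsics, pixels), "k1" (the pictures are not rectified: a ray, as slopes to the right and down, at radius r is drawn at 1 + k1 r^2 times it, then the intrinsics apply), "extrinsics" (4x4, takes a point from camera to world coordinates). Camera axes: x right, y up, looking along -z (the intrinsics and any distortion apply to the point x, -y, -z); pixel columns grow to the right and rows downward; lengths in m; the calibration is good to about 2 mm. A picture is of the moment at which its call begins. calibration takes no time and is no camera call.
- order.hand_in(): hands the job in, once; it reports no verdict.
The state is a dict: "t": time; "joints": joint angles; "dq": joint speeds; "effort": joint torques, N m; "tcp_pos": TCP position; "eef_rot": TCP orientation; "contact_force": force on the tool from outside, world axes, zero at the start; "moment": the same for the moment, N m; "grip_width": finger opening in m.
Only numpy, scipy, OpenCV 4.12 (cv2) and the standard library are available. Lean on these libraries where they do the work, as an engineer would, in place of code of your own. Each camera call takes 0.05 s, during which the arm holds its last target.

## Working session

There is one attempt and no reset: what is moved stays moved. The work goes in short steps, Python scripts to look and compute and a tool call to move; the robot and the scene stay as the last step left them, time stands still between calls to the robot, and variables do not carry over. Pictures are saved under pics/ and viewed, and the job is handed in when it is done.

Besides the shell and the picture viewer there is one more tool, called as name([rows], argument=value, ...), one row to a line, values as JSON. play_rows: Moves the arm, as the interface text tells. Shift numbers are shares of 25 cm and turn numbers shares of 180 degrees, none past 1 either way. Its arguments: {"type":"object","properties":{"targets":{"type":"array","items":{"type":"array","items":{"type":"number","minimum":-1,"maximum":1}}},"force":{"type":"number"}},"required":["targets"]}

```bash
ls; mkdir -p pics; python3 - <<'E'
from workcell import manip, vision, order
import cv2
for n in("side","top"):
    im=vision.camera(n); cv2.imwrite(f"pics/{n}0.png",im[:,:,::-1]); print(n,vision.calibration(n))
s=manip.get_state(); print(s)
E
```

```text
pics
side {'camera_matrix': array([[463.80896324,   0.        , 320.69708914],
       [  0.        , 463.80896324, 198.89206734],
       [  0.        ,   0.        ,   1.        ]]), 'k1': -0.08404845641455605, 'extrinsics': array([[ 0.7534232 ,  0.45258492, -0.47699095, -0.14047855],
       [-0.65730923,  0.53745259, -0.52828902, -0.655487  ],
       [ 0.01726437,  0.71155576,  0.7024175 ,  1.03881363],
       [ 0.        ,  0.        ,  0.        ,  1.        ]])}
top {'camera_matrix': array([[405.72040604,   0.        , 317.77798331],
       [  0.        , 405.72040604, 197.67211855],
       [  0.        ,   0.        ,   1.        ]]), 'k1': -0.0838041461815827, 'extrinsics': array([[-0.00186637,  0.98544044, -0.17001073,  0.34952465],
       [-0.99986976, -0.00456434, -0.01547999,  0.04591988],
       [-0.01603059,  0.1699597 ,  0.98532062,  1.01908393],
       [ 0.        ,  0.        ,  0.        ,  1.        ]])}
{'t': 0.1, 'joints': array([-0.87380601,  0.50174864, -0.42681776,  1.55131439,  0.22079884,
        1.13830852, -0.21032611]), 'dq': array([-0.00018991, -0.00132241,  0.00056988, -0.00222279,  0.00030634,
       -0.00044294,  0.00127559]), 'effort': array([-1.14514137e-02, -5.67874467e+01, -5.83884627e+00, -2.79914707e+01,
       -6.90587377e-02,  2.41673476e-02,  3.93824757e-05]), 'tcp_pos': array([0.272974  , 0.58922177, 0.22579932]), 'eef_rot': array([[-9.07389444e-01,  4.20290113e-01, -7.85851580e-04],
       [ 4.20290842e-01,  9.07388146e-01, -1.53662124e-03],
       [ 6.72456950e-05, -1.72460011e-03, -9.99998511e-01]]), 'contact_force': array([ 0.22963404, -0.44112309,  0.07487208]), 'moment': array([ 0.00947251, -0.05294581,  0.02310178]), 'grip_width': 0.09185786708276074}
```

View pics/side0.png

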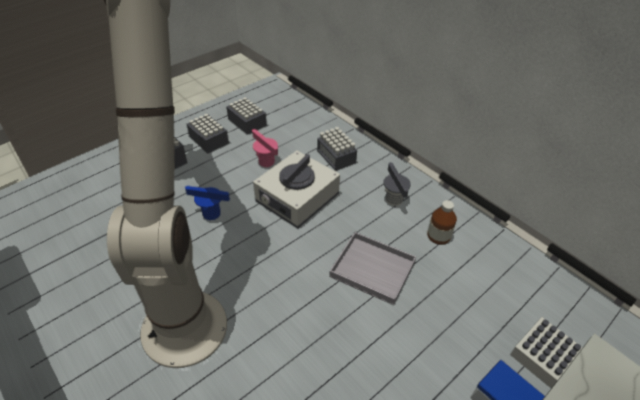

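View pics/top0.png

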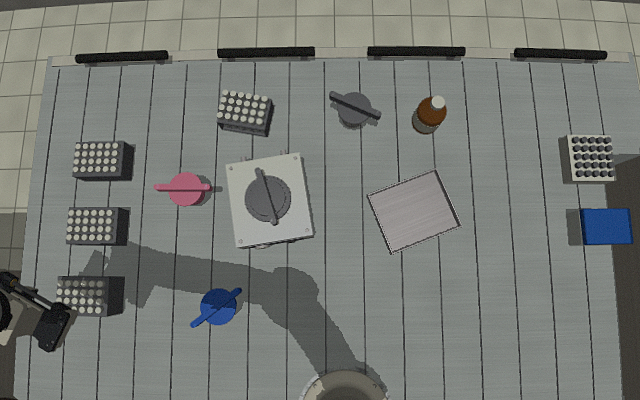

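```bash
cat > h.py <<'E'
import numpy as np, cv2
from workcell import manip, vision, order
def ray(n,uv):
    c=vision.calibration(n);K=c["camera_matrix"];E=c["extrinsics"]
    uv=np.atleast_2d(np.array(uv,float)).reshape(-1,1,2)
    p=cv2.undistortPoints(uv,K,np.array([c["k1"],0,0,0,0.])).reshape(-1,2)
    d=np.c_[p[:,0],-p[:,1],-np.ones(len(p))]@E[:3,:3].T
    return E[:3,3],d
def plane(n,uv,z):
    o,d=ray(n,uv); return o+d*((z-o[2])/d[:,2])[:,None]
def proj(n,P):
    c=vision.calibration(n);K=c["camera_matrix"];E=c["extrinsics"]
    q=(np.atleast_2d(P)-E[:3,3])@E[:3,:3]; x=q[:,0]/-q[:,2];y=-q[:,1]/-q[:,2]
    f=1+c["k1"]*(x*x+y*y)
    return np.c_[K[0,0]*x*f+K[0,2],K[1,1]*y*f+K[1,2]]
E
python3 - <<'E'
import cv2
t=cv2.imread("pics/top0.png");s=cv2.imread("pics/side0.png")
cv2.imwrite("pics/c1.png",cv2.resize(t[140:260,210:330],None,fx=5,fy=5,interpolation=cv2.INTER_CUBIC))
cv2.imwrite("pics/c2.png",cv2.resize(t[160:260,350:470],None,fx=5,fy=5,interpolation=cv2.INTER_CUBIC))
cv2.imwrite("pics/c3.png",cv2.resize(s[140:230,240:350],None,fx=6,fy=6,interpolation=cv2.INTER_CUBIC))
E
```

```text
(no output)
```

View pics/c1.png

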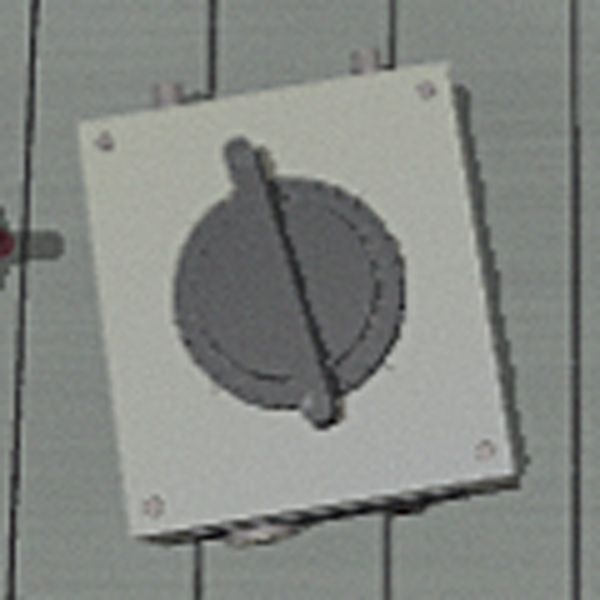

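View pics/c2.png

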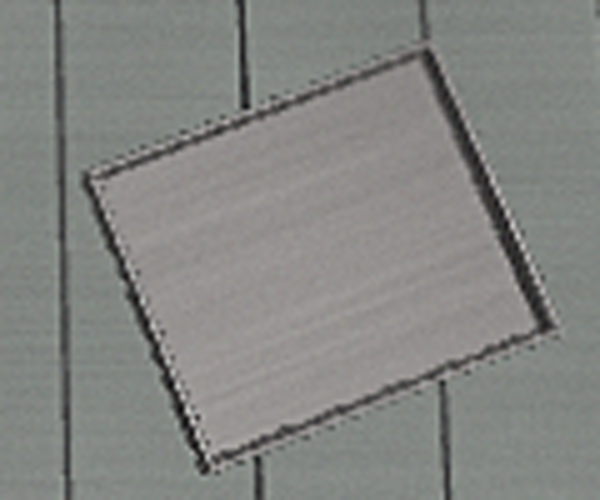

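View pics/c3.png

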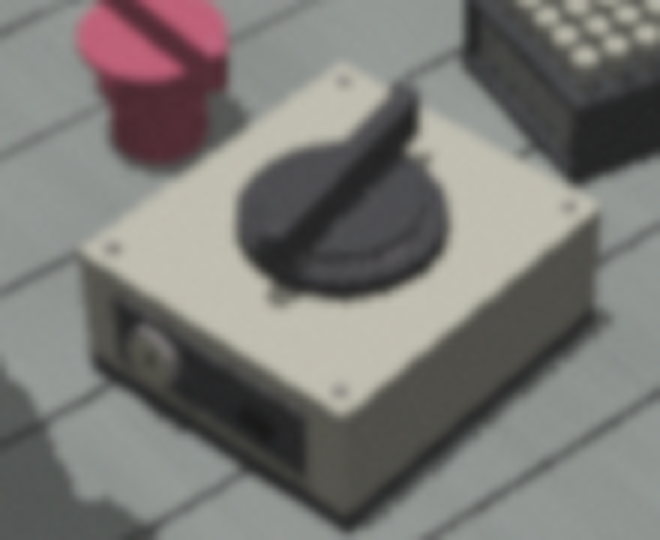

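```bash
python3 - <<'E'
from h import *
np.set_printoptions(precision=4,suppress=True)
def crop(p,f,o): return np.array(p,float)/f+np.array(o)-0.4
u=plane("top",crop([(80,125),(447,62),(520,480),(132,537)],5,(210,140)),.085)
print("unit top",u.mean(0),[np.linalg.norm(u[i]-u[(i+1)%4]) for i in range(4)],[np.degrees(np.arctan2(*(u[(i+1)%4]-u[i])[1::-1])) for i in range(4)])
u=plane("side",crop([(342,62),(600,207),(345,415),(82,250)],6,(240,140)),.085)
print("unit side",u.mean(0),[np.linalg.norm(u[i]-u[(i+1)%4]) for i in range(4)],[np.degrees(np.arctan2(*(u[(i+1)%4]-u[i])[1::-1])) for i in range(4)])
t=plane("top",crop([(85,175),(428,45),(553,325),(205,468)],5,(350,160)),.028)
print("tray",t.mean(0),[np.linalg.norm(t[i]-t[(i+1)%4]) for i in range(4)],[np.degrees(np.arctan2(*(t[(i+1)%4]-t[i])[1::-1])) for i in range(4)])
h=plane("top",crop([(237,140),(318,420)],5,(210,140)),.131)
print("h top",h,h.mean(0),np.linalg.norm(h[1]-h[0]),np.degrees(np.arctan2(*(h[0]-h[1])[1::-1])))
h=plane("side",crop([(404,86),(265,240)],6,(240,140)),.131)
print("h side",h,h.mean(0),np.linalg.norm(h[1]-h[0]),np.degrees(np.arctan2(*(h[0]-h[1])[1::-1])))
# others
for n,uv,z in [("spare ends",[(331,94),(379,119)],.102),("pink ends",[(155,187),(211,187)],.102),("blue",[(193,325),(241,291)],.102),("bottle cap",[(438,101)],.135),("rack top corners",[(221,90),(272,97),(267,127),(218,118)],.082)]:
    print(n,plane("top",uv,z)[:,:2].tolist())
E
```

```text
unit top [0.5079 0.1765 0.085 ] [np.float64(0.178102243063151), np.float64(0.20243093765777728), np.float64(0.18096843456612366), np.float64(0.1983434847547749)] [np.float64(-80.42935535171941), np.float64(-170.08585836537347), np.float64(98.27551252195168), np.float64(9.10660713792219)]
unit side [0.5126 0.1795 0.085 ] [np.float64(0.1803830847776612), np.float64(0.19742652685562856), np.float64(0.1786190108159941), np.float64(0.19926704265613274)] [np.float64(-81.38713402607901), np.float64(-170.82756280867585), np.float64(99.19525196510227), np.float64(9.677203124168237)]
tray [ 0.4889 -0.1745  0.028 ] [np.float64(0.18660387360258443), np.float64(0.15215410269921137), np.float64(0.18741767956489824), np.float64(0.15483950567366972)] [np.float64(-69.37624350047881), np.float64(-158.79329071990713), np.float64(111.44659090977339), np.float64(20.90260636945135)]
h top [[0.5724 0.1972 0.131 ]
 [0.4452 0.1582 0.131 ]] [0.5088 0.1777 0.131 ] 0.13300872960547747 17.025990061826345
h side [[0.5735 0.2037 0.131 ]
 [0.4463 0.1565 0.131 ]] [0.5099 0.1801 0.131 ] 0.13559312089587316 20.365942516845088
spare ends [[0.7614359878376689, 0.02794951481436002], [0.6970898898513164, -0.08575209184804915]]
pink ends [[0.5350167037012219, 0.44332332316307155], [0.5341292496048976, 0.3089336764368632]]
blue [[0.22193574293517293, 0.33816387319129776], [0.29742672580118723, 0.23190369187531873]]
bottle cap [[0.7288280121834679, -0.2201340584996297]]
rack top corners [[0.7849627696174586, 0.30164396126420606], [0.7640590478078219, 0.17325238587215913], [0.686164374014487, 0.18380059242197772], [0.7110685756272901, 0.3055482012276361]]
```

play_rows([
  [0.2,0.2,-0.2,0,0,0,-0.05],
  [0,0.4,-0.4,0,0,0,-0.1],
  [-0.1,0.6,-0.6,0,0,0,-0.2],
  [-0.1,0.6,-0.8,0,0,0,-0.35],
  [-0.1,0.6,-0.8,0,0,0,-0.35],
  [-0.1,0.6,-0.8,0,0,0,-0.35],
  [-0.1,0.6,-0.8,0,0,0,-0.35],
  [-0.1,0.6,-0.8,0,0,0,-0.35],
])

```text
t: 0.9
tcp_pos: [0.4234, 0.3888, 0.2265]
eef_rot: [[-0.031, 1.0, -0.0], [1.0, 0.031, -0.001], [-0.0, -0.0, -1.0]]
contact_force: [-0.5, 1.0, -0.4]
grip_width: 0.0416
```

play_rows([
  [-0.1,0.15,-0.2,0,0,0,-0.05],
  [-0.1,0.3,-0.4,0,0,0,-0.1],
  [-0.1,0.45,-0.6,0,0,0,-0.15],
  [-0.1,0.56,-0.77,-0.1,0,0,-0.2],
  [-0.1,0.56,-0.77,-0.1,0,0,-0.3],
  [-0.1,0.56,-0.77,-0.1,0,0,-0.35],
  [-0.1,0.56,-0.77,-0.1,0,0,-0.407],
  [-0.1,0.56,-0.77,-0.1,0,0,-0.407],
])

```text
t: 1.7
tcp_pos: [0.563, 0.1966, 0.201]
eef_rot: [[0.921, 0.39, -0.001], [0.39, -0.921, -0.0], [-0.001, -0.0, -1.0]]
contact_force: [-0.4, -0.1, 0.4]
grip_width: 0.0414
```

play_rows([
  [-0.1,0,0,0,0,0,0],
  [-0.1,0,0,0,0,0,0],
  [-0.1,0,0,0,0,0,0],
])

```text
t: 2.0
tcp_pos: [0.563, 0.1975, 0.2016]
eef_rot: [[0.916, 0.4, -0.0], [0.4, -0.916, -0.0], [-0.0, -0.0, -1.0]]
contact_force: [0.8, 0.1, 0.3]
grip_width: 0.0412
```

```bash
python3 - <<'E'
from h import *
np.set_printoptions(precision=4,suppress=True)
for n in("side","top"):
    im=vision.camera(n); cv2.imwrite(f"pics/{n}1.png",im[:,:,::-1])
s=manip.get_state(); print(s["t"],s["joints"],s["tcp_pos"],s["eef_rot"],s["contact_force"],s["moment"])
print(proj("side",s["tcp_pos"]))
t=cv2.imread("pics/top1.png");s=cv2.imread("pics/side1.png")
a=cv2.resize(t[130:260,200:330],(390,390));b=cv2.resize(s[110:240,230:360],(390,390))
cv2.imwrite("pics/c4.png",np.hstack([a,b]))
E
```

```text
2.1 [-0.502   0.399   0.1539  1.7314 -0.0702  1.0166 -1.4836] [0.5631 0.1974 0.2017] [[ 0.917   0.3989 -0.0001]
 [ 0.3989 -0.917   0.0001]
 [-0.     -0.0001 -1.    ]] [ 0.4867  0.2017 -0.2881] [-0.0568  0.2107  0.0144]
[[305.5352 137.8413]]
```

View pics/c4.png

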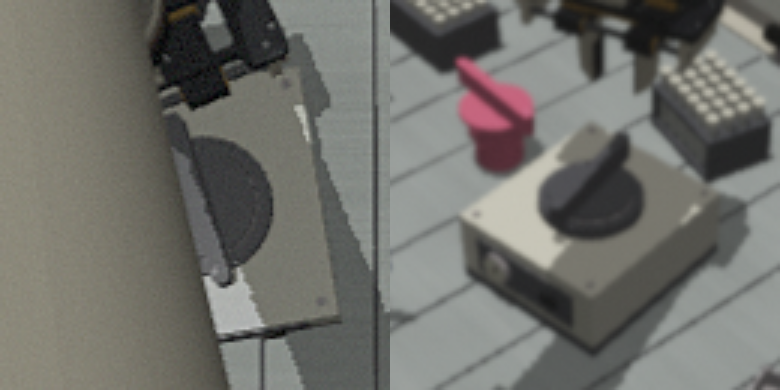

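play_rows([
  [-0.1,0,0,-0.1,0,0,-0.027],
  [-0.1,0,0,-0.2,0,0,-0.027],
  [-0.1,0,0,-0.28,0,0,-0.027],
  [-0.1,0,0,-0.33,0,0,-0.027],
  [-0.1,0,0,-0.375,0,0,-0.027],
  [-0.1,0,0,-0.375,0,0,-0.027],
])

```text
t: 2.7
tcp_pos: [0.5623, 0.197, 0.1067]
eef_rot: [[0.948, 0.318, -0.002], [0.318, -0.948, -0.001], [-0.002, 0.0, -1.0]]
contact_force: [-0.1, -0.4, -0.1]
grip_width: 0.0409
```

```bash
python3 - <<'E'
from h import *
im=vision.camera("side")[:,:,::-1]; cv2.imwrite("pics/c5.png",cv2.resize(im[110:230,240:360],(720,720)[:2] and (600,600),interpolation=cv2.INTER_CUBIC))
E
```

```text
(no output)
```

View pics/c5.png

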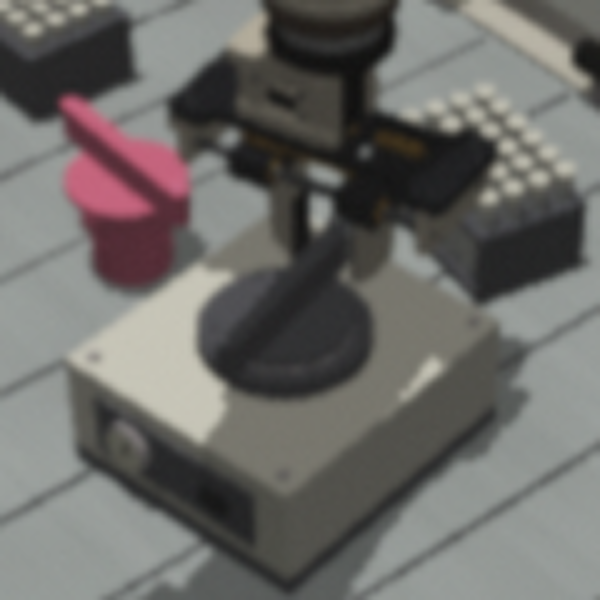

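play_rows([
  [-0.57,0,0,0,0,0,0],
  [-0.57,0,0,0,0,0,0],
  [-0.57,0,0,0,0,0,0],
  [-0.57,0,0,0,0,0,0],
], force=20)

```text
t: 3.15
tcp_pos: [0.5635, 0.1975, 0.1086]
eef_rot: [[0.948, 0.318, 0.001], [0.318, -0.948, 0.0], [0.001, -0.0, -1.0]]
contact_force: [-1.2, 0.1, -0.3]
grip_width: 0.0205
```

```bash
cat > arc.py <<'E'
from h import *
import sys
# usage: a0(angle commanded now) list of targets increments ; prints rows
a0=float(sys.argv[1]); r=0.0571
for d in map(float,sys.argv[2:]):
    a,b=np.radians([a0,a0+d]); print([round(x,3) for x in (r*(np.cos(b)-np.cos(a))/.25,r*(np.sin(b)-np.sin(a))/.25,d/180)])
E
python3 arc.py 19.1 3 6 9 12; python3 arc.py 31.1 3 6 9 12;
```

```text
[np.float64(-0.004), np.float64(0.011), 0.017]
[np.float64(-0.009), np.float64(0.022), 0.033]
[np.float64(-0.014), np.float64(0.033), 0.05]
[np.float64(-0.02), np.float64(0.043), 0.067]
[np.float64(-0.006), np.float64(0.01), 0.017]
[np.float64(-0.013), np.float64(0.02), 0.033]
[np.float64(-0.021), np.float64(0.029), 0.05]
[np.float64(-0.029), np.float64(0.038), 0.067]
```

play_rows([
  [-0.57,-0.004,0.011,0,0,0,0.017],
  [-0.57,-0.009,0.022,0,0,0,0.033],
  [-0.57,-0.014,0.033,0,0,0,0.05],
  [-0.57,-0.02,0.043,0,0,0,0.067],
  [-0.57,-0.02,0.043,0,0,0,0.067],
])

```text
t: 3.65
tcp_pos: [0.5584, 0.2081, 0.1083]
eef_rot: [[0.861, 0.509, 0.001], [0.509, -0.861, 0.0], [0.001, 0.0, -1.0]]
contact_force: [0.6, -0.8, 0.5]
grip_width: 0.0201
```

play_rows([
  [-0.57,-0.006,0.01,0,0,0,0.017],
  [-0.57,-0.013,0.02,0,0,0,0.033],
  [-0.57,-0.013,0.02,0,0,0,0.033],
])

```text
t: 3.95
tcp_pos: [0.5551, 0.2131, 0.1082]
eef_rot: [[0.804, 0.595, 0.0], [0.595, -0.804, 0.0], [0.001, 0.0, -1.0]]
contact_force: [1.3, 0.1, 0.7]
grip_width: 0.0195
```

```bash
python3 arc.py 37.1 3 6 ; python3 arc.py 43.1 3 6;python3 arc.py 49.1 3 6;python3 arc.py 55.1 3 6;python3 arc.py 61.1 3 6;python3 arc.py 67.1 3 6;
```

```text
[np.float64(-0.007), np.float64(0.009), 0.017]
[np.float64(-0.015), np.float64(0.018), 0.033]
[np.float64(-0.008), np.float64(0.009), 0.017]
[np.float64(-0.017), np.float64(0.017), 0.033]
[np.float64(-0.009), np.float64(0.008), 0.017]
[np.float64(-0.019), np.float64(0.015), 0.033]
[np.float64(-0.01), np.float64(0.007), 0.017]
[np.float64(-0.02), np.float64(0.013), 0.033]
[np.float64(-0.011), np.float64(0.006), 0.017]
[np.float64(-0.022), np.float64(0.01), 0.033]
[np.float64(-0.011), np.float64(0.004), 0.017]
[np.float64(-0.022), np.float64(0.008), 0.033]
```

play_rows([
  [-0.57,-0.007,0.009,0,0,0,0.017],
  [-0.57,-0.015,0.018,0,0,0,0.033],
  [-0.57,-0.015,0.018,0,0,0,0.033],
])

```text
t: 4.25
tcp_pos: [0.5515, 0.2175, 0.1082]
eef_rot: [[0.739, 0.674, 0.001], [0.674, -0.739, 0.0], [0.001, 0.0, -1.0]]
contact_force: [1.1, -0.3, 0.9]
grip_width: 0.0196
```

play_rows([
  [-0.57,-0.008,0.009,0,0,0,0.017],
  [-0.57,-0.017,0.017,0,0,0,0.033],
  [-0.57,-0.017,0.017,0,0,0,0.033],
])

```text
t: 4.55
tcp_pos: [0.55, 0.2191, 0.1084]
eef_rot: [[0.667, 0.745, 0.005], [0.745, -0.667, -0.002], [0.002, 0.005, -1.0]]
contact_force: [7.4, -4.8, -2.5]
grip_width: 0.0197
```

play_rows([
  [-0.57,-0.009,0.008,0,0,0,0.017],
  [-0.57,-0.009,0.008,0,0,0,0.017],
])

```text
t: 4.75
tcp_pos: [0.549, 0.2193, 0.1086]
eef_rot: [[0.627, 0.779, 0.006], [0.779, -0.627, -0.003], [0.001, 0.007, -1.0]]
contact_force: [9.8, -8.6, -2.0]
grip_width: 0.0197
```

play_rows([
  [-0.57,-0.01,0.007,0,0,0,0.017],
  [-0.57,-0.01,0.007,0,0,0,0.017],
])

```text
t: 4.95
tcp_pos: [0.5469, 0.2203, 0.1088]
eef_rot: [[0.586, 0.811, 0.007], [0.811, -0.586, -0.004], [0.001, 0.008, -1.0]]
contact_force: [7.5, -9.3, 0.7]
grip_width: 0.0197
```

play_rows([
  [-0.57,-0.01,0.007,0,0,0,0.017],
  [-0.57,-0.01,0.007,0,0,0,0.017],
])

```text
t: 5.15
tcp_pos: [0.5442, 0.2221, 0.1088]
eef_rot: [[0.542, 0.841, 0.006], [0.841, -0.542, -0.004], [0.0, 0.007, -1.0]]
contact_force: [7.8, -9.3, -0.7]
grip_width: 0.0196
```

play_rows([
  [-0.57,-0.01,0.006,0,0,0,0.01],
  [-0.57,-0.01,0.006,0,0,0,0.01],
])

```text
t: 5.35
tcp_pos: [0.5415, 0.2244, 0.1087]
eef_rot: [[0.515, 0.857, 0.006], [0.857, -0.515, -0.003], [0.001, 0.007, -1.0]]
contact_force: [7.8, -7.5, -1.1]
grip_width: 0.0196
```

play_rows([
  [-0.57,-0.011,0.006,0,0,0,0.017],
  [-0.57,-0.011,0.006,0,0,0,0.017],
])

```text
t: 5.55
tcp_pos: [0.5366, 0.2284, 0.1084]
eef_rot: [[0.466, 0.885, 0.003], [0.885, -0.466, -0.001], [0.001, 0.003, -1.0]]
contact_force: [2.7, -1.7, -0.9]
grip_width: 0.0198
```

play_rows([
  [-0.57,-0.011,0.005,0,0,0,0.017],
  [-0.57,-0.011,0.005,0,0,0,0.017],
])

```text
t: 5.75
tcp_pos: [0.5317, 0.2316, 0.1081]
eef_rot: [[0.416, 0.909, 0.0], [0.909, -0.416, 0.0], [0.0, -0.0, -1.0]]
contact_force: [-0.2, 0.3, 0.5]
grip_width: 0.0195
```

```bash
python3 arc.py 67.1 3 6 9; python3 arc.py 76.1 3 6 9;python3 arc.py 85.1 3 6 9; python3 arc.py 94.1 3 6 9;
```

```text
[np.float64(-0.011), np.float64(0.004), 0.017]
[np.float64(-0.022), np.float64(0.008), 0.033]
[np.float64(-0.034), np.float64(0.011), 0.05]
[np.float64(-0.012), np.float64(0.003), 0.017]
[np.float64(-0.023), np.float64(0.005), 0.033]
[np.float64(-0.035), np.float64(0.006), 0.05]
[np.float64(-0.012), np.float64(0.001), 0.017]
[np.float64(-0.024), np.float64(0.001), 0.033]
[np.float64(-0.036), np.float64(0.0), 0.05]
[np.float64(-0.012), np.float64(-0.001), 0.017]
[np.float64(-0.024), np.float64(-0.003), 0.033]
[np.float64(-0.035), np.float64(-0.005), 0.05]
```

play_rows([
  [-0.57,-0.011,0.004,0,0,0,0.017],
  [-0.57,-0.022,0.008,0,0,0,0.033],
  [-0.57,-0.022,0.008,0,0,0,0.033],
])

```text
t: 6.05
tcp_pos: [0.5253, 0.2342, 0.1078]
eef_rot: [[0.319, 0.948, -0.001], [0.948, -0.319, 0.0], [-0.0, -0.001, -1.0]]
contact_force: [0.1, 0.2, 0.3]
grip_width: 0.0196
```

At 73°. On in 3° steps.

play_rows([
  [-0.57,-0.012,0.003,0,0,0,0.017],
  [-0.57,-0.012,0.003,0,0,0,0.017],
])

```text
t: 6.25
tcp_pos: [0.5228, 0.2347, 0.1079]
eef_rot: [[0.269, 0.963, -0.001], [0.963, -0.269, 0.0], [0.0, -0.001, -1.0]]
contact_force: [1.1, 0.2, -0.8]
grip_width: 0.0199
```

play_rows([
  [-0.57,-0.012,0.003,0,0,0,0.017],
  [-0.57,-0.012,0.003,0,0,0,0.017],
])

```text
t: 6.45
tcp_pos: [0.5197, 0.2353, 0.1079]
eef_rot: [[0.217, 0.976, -0.001], [0.976, -0.217, 0.0], [-0.0, -0.001, -1.0]]
contact_force: [0.1, -0.1, -1.3]
grip_width: 0.0196
```

play_rows([
  [-0.57,-0.012,0.002,0,0,0,0.017],
  [-0.57,-0.012,0.002,0,0,0,0.017],
])

```text
t: 6.65
tcp_pos: [0.5167, 0.2357, 0.1078]
eef_rot: [[0.165, 0.986, -0.001], [0.986, -0.165, 0.0], [-0.0, -0.001, -1.0]]
contact_force: [0.8, -0.3, 0.1]
grip_width: 0.0195
```

play_rows([
  [-0.57,-0.012,0.001,0,0,0,0.017],
  [-0.57,-0.012,0.001,0,0,0,0.017],
])

```text
t: 6.85
tcp_pos: [0.5139, 0.2359, 0.1079]
eef_rot: [[0.112, 0.994, -0.001], [0.994, -0.112, 0.0], [-0.0, -0.001, -1.0]]
contact_force: [0.0, -1.0, -0.5]
grip_width: 0.0198
```

play_rows([
  [-0.57,-0.012,0.001,0,0,0,0.017],
  [-0.57,-0.012,0.001,0,0,0,0.017],
])

```text
t: 7.05
tcp_pos: [0.5119, 0.2359, 0.1081]
eef_rot: [[0.059, 0.998, 0.001], [0.998, -0.059, 0.0], [0.0, 0.001, -1.0]]
contact_force: [2.1, 0.0, -0.6]
grip_width: 0.0196
```

play_rows([
  [-0.57,-0.012,0.0,0,0,0,0.017],
  [-0.57,-0.012,0.0,0,0,0,0.017],
])

```text
t: 7.25
tcp_pos: [0.5112, 0.2355, 0.1087]
eef_rot: [[0.007, 1.0, 0.005], [1.0, -0.007, 0.001], [0.001, 0.005, -1.0]]
contact_force: [6.1, -1.6, -1.7]
grip_width: 0.0197
```

play_rows([
  [-0.57,0.016,0,0,0,0,0],
  [-0.57,0.016,0,0,0,0,0],
  [-0.57,0.016,0,0,0,0,0],
])

```text
t: 7.55
tcp_pos: [0.5122, 0.2362, 0.1079]
eef_rot: [[0.005, 1.0, -0.0], [1.0, -0.005, 0.0], [0.0, -0.0, -1.0]]
contact_force: [2.5, -0.8, 1.2]
grip_width: 0.0197
```

```bash
python3 - <<'E'
from h import *
im=vision.camera("side")[:,:,::-1]; cv2.imwrite("pics/side2.png",im);im2=cv2.imread("pics/side0.png")
f=lambda i:cv2.resize(i[130:210,255:335],(400,400),interpolation=cv2.INTER_CUBIC)
cv2.imwrite("pics/c6.png",np.hstack([f(im),f(im2)]))
print(manip.get_state()["contact_force"])
E
```

```text
[ 2.13185211 -1.45606568  1.2142941 ]
```

View pics/c6.png

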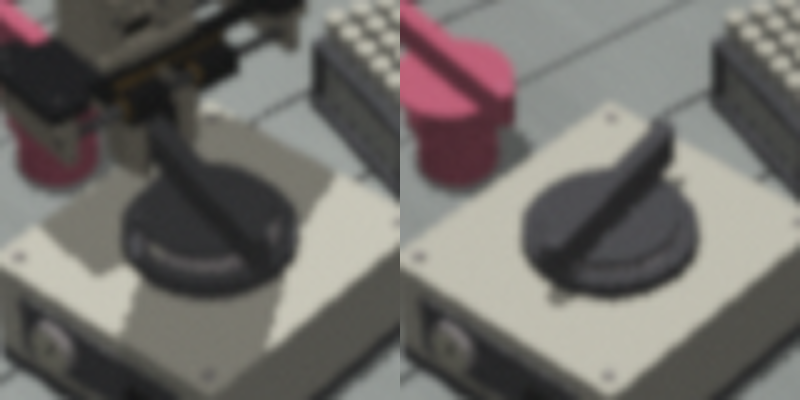

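play_rows([
  [-0.4,0.008,0,0,0,0,0],
  [-0.2,0.008,0,0.1,0,0,0],
  [-0.1,0.008,0,0.2,0,0,0],
  [-0.1,0.1,0.1,0.36,0,0,0],
  [-0.1,0.2,0.2,0.36,0,0,0],
  [-0.1,0.2,0.2,0.36,0,0,0],
])

```text
t: 8.2
tcp_pos: [0.5645, 0.2908, 0.1996]
eef_rot: [[0.001, 1.0, 0.004], [1.0, -0.001, 0.005], [0.005, 0.004, -1.0]]
contact_force: [-0.7, 0.3, 0.0]
grip_width: 0.0415
```

```bash
python3 - <<'E'
from h import *
im=vision.camera("side")[:,:,::-1]; cv2.imwrite("pics/side3.png",im);im2=cv2.imread("pics/side0.png")
f=lambda i:cv2.resize(i[130:210,255:335],(400,400),interpolation=cv2.INTER_CUBIC)
cv2.imwrite("pics/c7.png",np.hstack([f(im),f(im2)]))
im=vision.camera("top")[:,:,::-1]; cv2.imwrite("pics/top3.png",im)
cv2.imwrite("pics/c8.png",cv2.resize(im[140:260,210:330],None,fx=5,fy=5,interpolation=cv2.INTER_CUBIC))
E
```

```text
(no output)
```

View pics/c7.png

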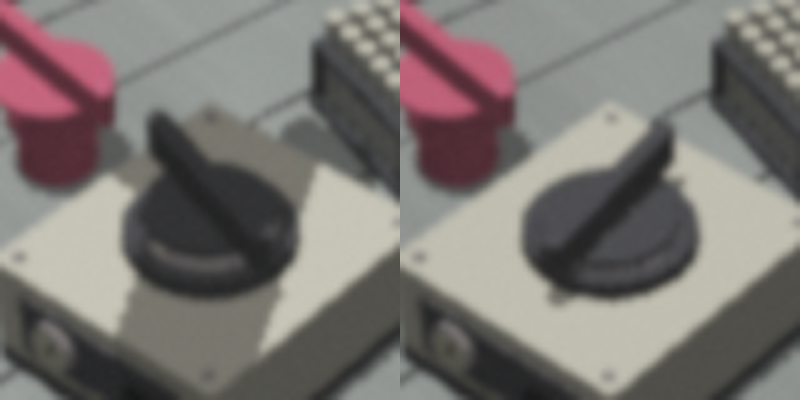

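View pics/c8.png

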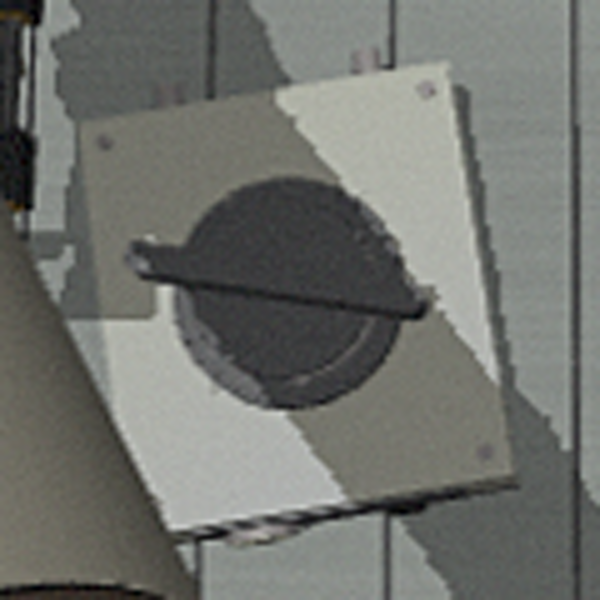

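```bash
python3 - <<'E'
from h import *
np.set_printoptions(precision=4,suppress=True)
c=lambda p,f,o: np.array(p,float)/f+np.array(o)-0.4
T=c([(132,250),(422,302)],5,(210,140));S=c([(160,112),(262,258)],5,(255,130))
for z in(.131,.139):
    for n,q in(("top",T),("side",S)):
        h=plane(n,q,z);d=h[0]-h[1];print(z,n,h.mean(0),np.linalg.norm(d),np.degrees(np.arctan2(d[1],d[0])),h.round(4).tolist())
for i in(0,1):
    o1,d1=ray("top",T[i]);o2,d2=ray("side",S[i])
    A=np.c_[d1[0],-d2[0]];s=np.linalg.lstsq(A,o2-o1,rcond=None)[0];print(o1+d1[0]*s[0],o2+d2[0]*s[1])
# before: same triangulation
T=c([(237,140),(318,420)],5,(210,140));S=c([(404,86),(265,240)],6,(240,140))
for i in(0,1):
    o1,d1=ray("top",T[i]);o2,d2=ray("side",S[i])
    A=np.c_[d1[0],-d2[0]];s=np.linalg.lstsq(A,o2-o1,rcond=None)[0];print("b",o1+d1[0]*s[0],o2+d2[0]*s[1])
# side rows of flange rear edge if flange top centre z=.105/.113
for z in(.105,.113): print(((proj("side",[0.5095-.042*.67,.1788+.042*.0,z])-[255,130])*5), ((proj("side",[0.5095+.028,.1788+.031,z])-[255,130])*5))
E
```

```text
0.131 top [0.5099 0.1781 0.131 ] 0.13290245792809594 79.49158773023291 [[0.522, 0.2434, 0.131], [0.4978, 0.1127, 0.131]]
0.131 side [0.5124 0.1797 0.131 ] 0.14852555349288055 75.33479958763782 [[0.5312, 0.2515, 0.131], [0.4936, 0.1078, 0.131]]
0.139 top [0.5084 0.1769 0.139 ] 0.13170525164619246 79.4915877302329 [[0.5204, 0.2416, 0.139], [0.4964, 0.1121, 0.139]]
0.139 side [0.5066 0.1723 0.139 ] 0.14721668966466575 75.33479958763787 [[0.5253, 0.2435, 0.139], [0.488, 0.1011, 0.139]]
[0.5196 0.2406 0.1434] [0.5219 0.239  0.1435]
[0.4989 0.1132 0.1242] [0.4984 0.1136 0.1241]
b [0.5707 0.196  0.1377] [0.5684 0.1976 0.1374]
b [0.4453 0.1584 0.1302] [0.4469 0.1573 0.1302]
[[168.7941 235.729 ]] [[208.9737 171.1362]]
[[168.3842 225.7856]] [[208.7348 161.246 ]]
```

```bash
python3 - <<'E'
import cv2,numpy as np
f=lambda i:np.clip(cv2.resize(i[142:198,272:322],(400,448),interpolation=cv2.INTER_CUBIC).astype(float)*2.2,0,255).astype(np.uint8)
cv2.imwrite("pics/c9.png",np.hstack([f(cv2.imread("pics/side3.png")),f(cv2.imread("pics/side0.png"))]))
t=cv2.imread("pics/top3.png")[160:215,230:305]
cv2.imwrite("pics/c10.png",np.clip(cv2.resize(t,None,fx=8,fy=8,interpolation=cv2.INTER_CUBIC).astype(float)*2.2,0,255).astype(np.uint8))
E
```

```text
(no output)
```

View pics/c9.png

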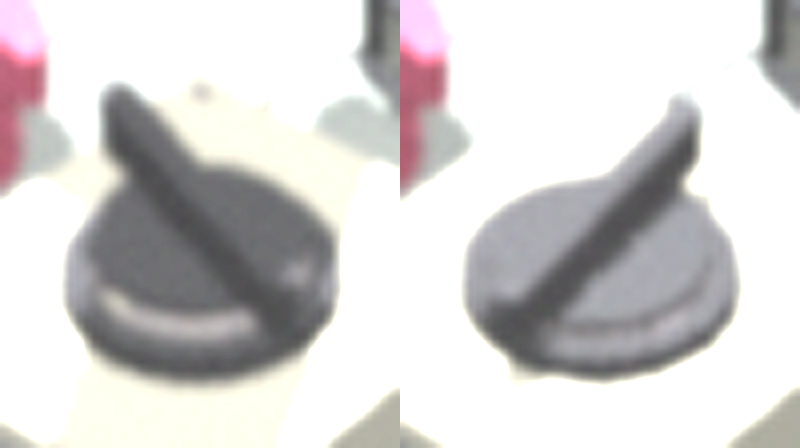

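View pics/c10.png

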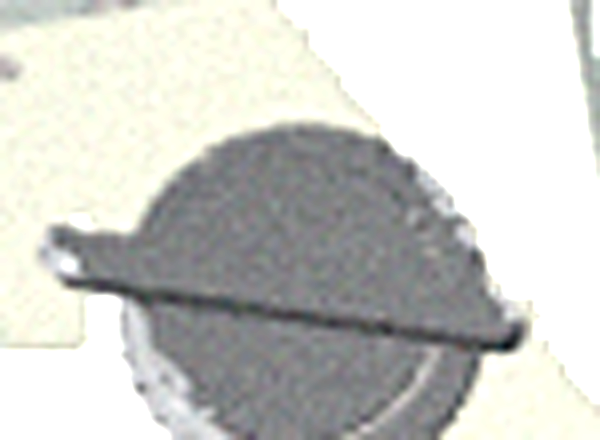

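play_rows([
  [-0.1,-0.1,-0.15,0,0,0,-0.02],
  [-0.1,-0.22,-0.35,0,0,0,-0.047],
  [-0.1,-0.22,-0.452,0,0,0,-0.047],
  [-0.1,-0.22,-0.452,-0.1,0,0,-0.047],
  [-0.1,-0.22,-0.452,-0.2,0,0,-0.047],
  [-0.1,-0.22,-0.452,-0.27,0,0,-0.047],
  [-0.1,-0.22,-0.452,-0.325,0,0,-0.047],
  [-0.1,-0.22,-0.452,-0.325,0,0,-0.047],
])

```text
t: 9.1
tcp_pos: [0.5051, 0.1719, 0.1147]
eef_rot: [[0.151, 0.989, -0.004], [0.989, -0.151, -0.002], [-0.002, -0.004, -1.0]]
contact_force: [0.2, -0.5, 0.4]
grip_width: 0.0412
```

play_rows([
  [-0.1,0,0,0,0,0,0],
  [-0.1,0,0,0,0,0,0],
])

```text
t: 9.3
tcp_pos: [0.5076, 0.1733, 0.1175]
eef_rot: [[0.15, 0.989, 0.001], [0.989, -0.15, 0.0], [0.001, 0.001, -1.0]]
contact_force: [0.2, 0.4, -0.5]
grip_width: 0.0414
```

play_rows([
  [-0.4,0.008,0.019,0,0,0,0],
  [-0.7,0.008,0.019,0,0,0,0],
  [-0.9,0.008,0.019,0,0,0,0],
  [-1,0.008,0.019,0,0,0,0],
  [-1,0.008,0.019,0,0,0,0],
  [-1,0.008,0.019,0,0,0,0],
], force=15)

```text
t: 9.9
tcp_pos: [0.5092, 0.1778, 0.1169]
eef_rot: [[0.15, 0.989, 0.0], [0.989, -0.15, 0.0], [0.0, 0.0, -1.0]]
contact_force: [-0.1, 0.0, 2.2]
grip_width: 0.0136
```

play_rows([
  [-1,0,0,0,0,0,0],
  [-1,0,0,0,0,0,0],
  [-1,0,0,0,0,0,0],
], force=40)

```text
t: 10.2
tcp_pos: [0.5092, 0.1778, 0.1169]
eef_rot: [[0.15, 0.989, 0.0], [0.989, -0.15, 0.0], [0.0, 0.0, -1.0]]
contact_force: [-0.4, -0.5, 3.0]
grip_width: 0.0135
```

play_rows([
  [-1,0,0,0.02,0,0,0],
  [-1,0,0,0.04,0,0,0],
  [-1,0,0,0.06,0,0,0],
  [-1,0,0,0.06,0,0,0],
])

```text
t: 10.6
tcp_pos: [0.5096, 0.1779, 0.1324]
eef_rot: [[0.15, 0.989, 0.001], [0.989, -0.15, 0.0], [0.001, 0.001, -1.0]]
contact_force: [0.7, -0.1, -4.1]
grip_width: 0.0134
```

play_rows([
  [-1,0,0,0.04,0,0,0],
  [-1,0,0,0.09,0,0,0],
  [-1,0,0,0.14,0,0,0],
  [-1,0,0,0.2,0,0,0],
  [-1,0,0,0.26,0,0,0],
  [-1,0,0,0.32,0,0,0],
  [-1,0,0,0.36,0,0,0],
  [-1,0,0,0.36,0,0,0],
])

```text
t: 11.4
tcp_pos: [0.5105, 0.1783, 0.2241]
eef_rot: [[0.15, 0.989, 0.004], [0.989, -0.15, 0.001], [0.002, 0.004, -1.0]]
contact_force: [-0.2, -0.2, -4.2]
grip_width: 0.0137
```

```bash
python3 - <<'E'
from h import *
im=vision.camera("side")[:,:,::-1]; cv2.imwrite("pics/c11.png",cv2.resize(im[90:230,230:370],(600,600),interpolation=cv2.INTER_CUBIC))
E
```

```text
(no output)
```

View pics/c11.png

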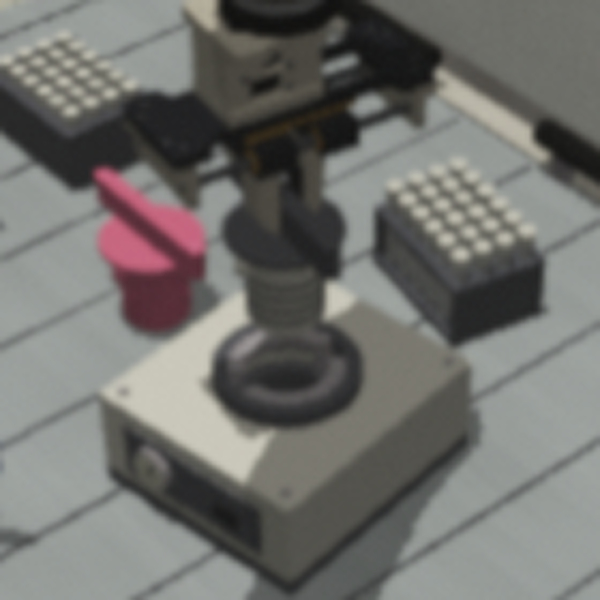

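play_rows([
  [-1,-0.005,-0.06,0,0,0,0],
  [-1,-0.01,-0.18,0,0,0,0],
  [-1,-0.02,-0.32,0,0,0,0],
  [-1,-0.03,-0.46,0,0,0,0],
  [-1,-0.035,-0.58,0,0,0,0],
  [-1,-0.04,-0.68,0,0,0,0],
  [-1,-0.045,-0.76,0,0,0,0],
  [-1,-0.05,-0.8,0,0,0,0],
])

```text
t: 12.25
tcp_pos: [0.4953, -0.0258, 0.2208]
eef_rot: [[0.154, 0.988, -0.002], [0.988, -0.154, -0.001], [-0.002, -0.002, -1.0]]
contact_force: [1.2, 0.6, -3.6]
grip_width: 0.0139
```

play_rows([
  [-1,-0.005,-0.06,0,0,0,0],
  [-1,-0.01,-0.18,0,0,0,0],
  [-1,-0.02,-0.32,0,0,0,0],
  [-1,-0.03,-0.44,0,0,0,0],
  [-1,-0.035,-0.54,0,0,0,0],
  [-1,-0.035,-0.6,0,0,0,0],
  [-1,-0.035,-0.61,0,0,0,0],
  [-1,-0.035,-0.61,0,0,0,0],
])

```text
t: 13.05
tcp_pos: [0.4875, -0.1744, 0.2212]
eef_rot: [[0.151, 0.989, -0.001], [0.989, -0.151, 0.001], [0.001, -0.001, -1.0]]
contact_force: [-0.6, 0.7, -4.5]
grip_width: 0.0138
```

```bash
python3 - <<'E'
from h import *
s=manip.get_state();print(s["tcp_pos"],s["joints"])
a=vision.camera("side")[:,:,::-1];b=vision.camera("top")[:,:,::-1]
cv2.imwrite("pics/c12.png",np.hstack([cv2.resize(a[150:310,320:480],(400,400)),cv2.resize(b[130:290,330:490],(400,400))]))
E
```

```text
[ 0.48747407 -0.17435382  0.22118838] [ 0.198821    0.23971998  0.10813305  1.90038543 -0.03089908  1.00428096
  0.16904574]
```

View pics/c12.png

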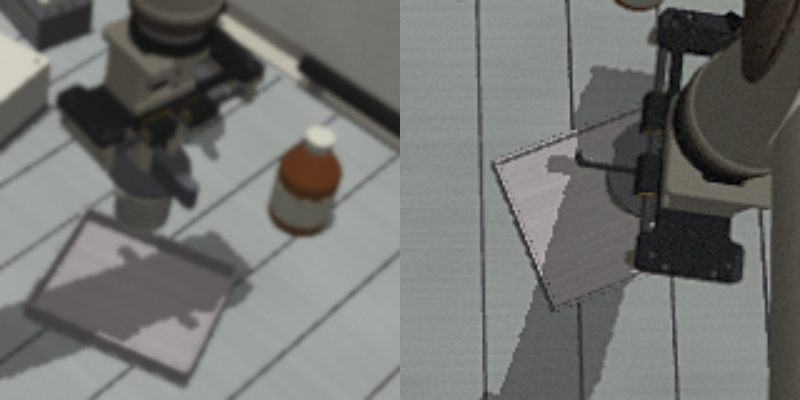

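play_rows([
  [-1,0,0,-0.06,0,0,0],
  [-1,0,0,-0.16,0,0,0],
  [-1,0,0,-0.26,0,0,0],
  [-1,0,0,-0.36,0,0,0],
  [-1,0,0,-0.43,0,0,0],
  [-1,0,0,-0.47,0,0,0],
  [-1,0,0,-0.49,0,0,0],
  [-1,0,0,-0.49,0,0,0],
])

```text
t: 13.95
tcp_pos: [0.488, -0.1741, 0.0991]
eef_rot: [[0.149, 0.989, -0.0], [0.989, -0.149, 0.0], [0.0, -0.0, -1.0]]
contact_force: [-0.4, 0.8, -4.2]
grip_width: 0.0134
```

play_rows([
  [-1,0,0,-0.006,0,0,0],
  [-1,0,0,-0.012,0,0,0],
  [-1,0,0,-0.018,0,0,0],
  [-1,0,0,-0.024,0,0,0],
  [-1,0,0,-0.024,0,0,0],
])

```text
t: 14.45
tcp_pos: [0.4878, -0.1747, 0.0932]
eef_rot: [[0.151, 0.989, -0.0], [0.989, -0.151, 0.0], [0.0, -0.0, -1.0]]
contact_force: [-0.5, -0.5, -4.3]
grip_width: 0.0138
```

play_rows([
  [-1,0,0,-0.006,0,0,0],
  [-1,0,0,-0.012,0,0,0],
  [-1,0,0,-0.018,0,0,0],
  [-1,0,0,-0.024,0,0,0],
  [-1,0,0,-0.024,0,0,0],
])

```text
t: 14.95
tcp_pos: [0.4877, -0.1746, 0.0869]
eef_rot: [[0.15, 0.989, -0.001], [0.989, -0.15, 0.0], [0.0, -0.001, -1.0]]
contact_force: [0.5, 0.2, -4.6]
grip_width: 0.0135
```

play_rows([
  [-1,0,0,-0.004,0,0,0],
  [-1,0,0,-0.008,0,0,0],
  [-1,0,0,-0.008,0,0,0],
])

```text
t: 15.25
tcp_pos: [0.4878, -0.1746, 0.0851]
eef_rot: [[0.15, 0.989, -0.0], [0.989, -0.15, 0.0], [0.0, -0.0, -1.0]]
contact_force: [0.2, -0.3, -3.6]
grip_width: 0.0137
```

play_rows([
  [-1,0,0,-0.004,0,0,0],
  [-1,0,0,-0.004,0,0,0],
])

```text
t: 15.45
tcp_pos: [0.4879, -0.1747, 0.0841]
eef_rot: [[0.15, 0.989, -0.0], [0.989, -0.15, 0.0], [0.0, -0.0, -1.0]]
contact_force: [-0.2, 0.2, -3.8]
grip_width: 0.0136
```

play_rows([
  [-1,0,0,-0.004,0,0,0],
  [-1,0,0,-0.004,0,0,0],
])

```text
t: 15.65
tcp_pos: [0.4881, -0.1747, 0.0839]
eef_rot: [[0.15, 0.989, 0.0], [0.989, -0.15, 0.0], [0.0, 0.0, -1.0]]
contact_force: [-1.9, 0.8, 5.0]
grip_width: 0.0137
```

play_rows([
  [-0.68,0,0,0,0,0,0],
  [-0.6,0,0,0,0,0,0],
  [-0.4,0,0,0,0,0,0],
  [-0.1,0,0,0,0,0,0],
  [-0.1,0,0,0,0,0,0],
])

```text
t: 16.15
tcp_pos: [0.4881, -0.1748, 0.0832]
eef_rot: [[0.15, 0.989, 0.0], [0.989, -0.15, -0.0], [-0.0, 0.0, -1.0]]
contact_force: [-0.0, 1.0, 0.5]
grip_width: 0.0377
```

play_rows([
  [-0.1,0,0,0.04,0,0,0],
  [-0.1,0,0,0.12,0,0,0],
  [-0.1,0,0,0.24,0,0,0],
  [-0.1,0,0,0.4,0,0,0],
  [-0.1,0,0.1,0.5,0,0,0],
  [-0.1,0,0.3,0.5,0,0,0],
  [-0.1,0,0.5,0.5,0,0,0],
  [-0.1,0,0.6,0.5,0,0,0],
])

```text
t: 16.95
tcp_pos: [0.488, -0.02, 0.2095]
eef_rot: [[0.146, 0.989, 0.002], [0.989, -0.146, 0.002], [0.002, 0.001, -1.0]]
contact_force: [0.0, -0.0, 1.4]
grip_width: 0.0409
```

play_rows([
  [-0.1,0,0.1,0,0,0,0],
  [-0.1,0,0.2,0,0,0,0],
  [-0.1,0,0.2,0,0,0,0],
  [-0.1,0,0.2,0,0,0,0],
])

```text
t: 17.35
tcp_pos: [0.488, 0.0254, 0.2088]
eef_rot: [[0.149, 0.989, 0.001], [0.989, -0.149, -0.0], [-0.0, 0.001, -1.0]]
contact_force: [0.7, -0.5, -0.2]
grip_width: 0.0414
```

```bash
python3 - <<'E'
from h import *
a=vision.camera("side")[:,:,::-1];b=vision.camera("top")[:,:,::-1]
cv2.imwrite("pics/side4.png",a);cv2.imwrite("pics/top4.png",b)
cv2.imwrite("pics/c13.png",np.hstack([cv2.resize(a[180:310,320:450],(400,400)),cv2.resize(b[150:270,350:470],(400,400))]))
E
```

```text
(no output)
```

View pics/c13.png

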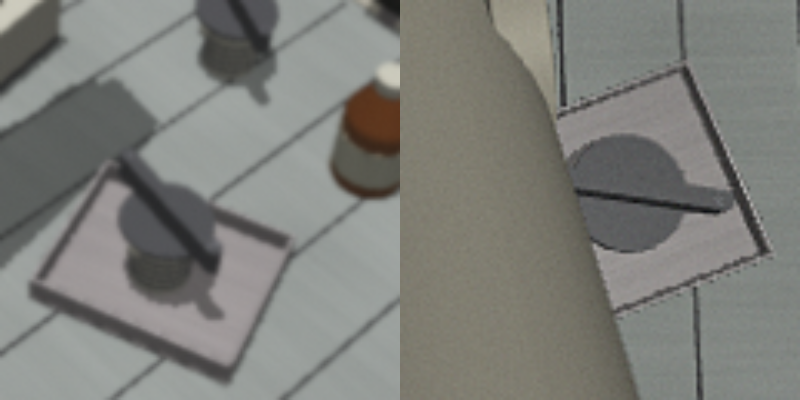

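View pics/top4.png

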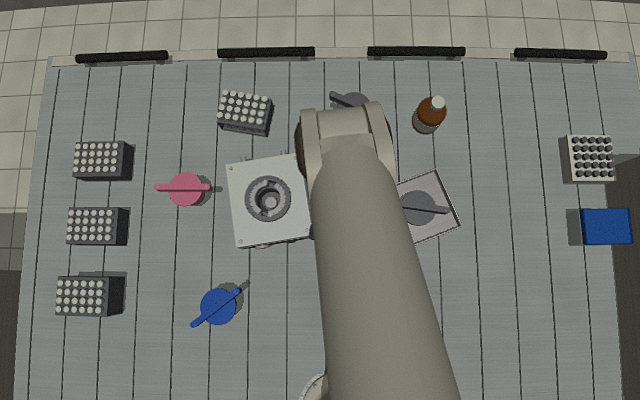

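The cartridge stands upright near the middle of the tray, at about (415, 208) in the top view. The socket is empty and the bystanders are where they started. Handing in.

```bash
python3 -c "
from workcell import order,manip
print(manip.get_state()['contact_force'],order.hand_in())"
```

```text
the job is handed in; nothing more can be done
[-0.20068411  0.25904677  0.82728521] None
```

The spent cartridge is out of its socket and standing in the steel tray, and the job was handed in at about 17.5 s of the 72 s allowed. No verdict was reported.

**Unlocking:** I put the open fingers around the far end of the handle and pushed it about 63° counter-clockwise, measured from the pictures. The click showed as a 12–13 N peak. I stopped as soon as the force rose again at the end stop, at about 6 N, then eased off. The side picture showed the flange risen by about 2 px, which matches the 8 mm spring-up.

**Lifting and placing:** I gripped the middle of the handle, lifted straight out with no sign of binding, and lowered it into the tray in steps of about 1 mm. Contact with the tray floor read about 5 N. I then released it and drew back.

**Last checks:**
- The cartridge looks upright and about central in the tray in both views. The raised arm hid part of it in the top view.
- The socket is empty, and the gripper is clear with about 0 N on it.
- The bottle and rack look unmoved by eye in the pictures. The spare looks unmoved too, though the arm partly hid it in the top view.

**Disagreements:** The two cameras differed by 2–5 mm on positions and by 3–4° on the handle's angle. I used values between them or judged from the edge lines. The grasp closed with almost no sideways force, so the error did no harm.

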